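Tuck the cover strip under the barrier

ROBOT

A 6-joint arm with a two-finger parallel gripper is mounted at the origin on the work surface. World frame = base frame: x ahead of the robot, y to its left, z up, the work surface at z = 0. Lengths are in mm, angles in rad, forces in N, time in s.
With the tool pointing down it reaches from about 300 to 775 mm from the base axis. Payload 14.6 kg.
Tool frame: the origin (TCP) lies on the centre line of the jaws, within the pads' length; the fingertips stand 19 mm ahead of it and the grasp point (between the pads) is the TCP (bot.tip_reach is the distance from the TCP to the fingertips, in mm); z points along the fingers, y is the line along which they close (so a half turn about z gives the same grasp; the last joint's range is limited). The gripper opens to 85 mm and grips with 20 to 120 N. Pads are 22 mm wide; open, the fingers measure 114 mm over their backs; the gripper's body (76 mm by 85 mm) begins 54 mm behind the grasp point. The pads swing forward as they close: fully open they stand 13 mm farther back than shut.
Start: joints at [-1.379, 0.3, 1.521, -0, 1.321, -0.067], TCP at [140.75, -531.676, 250.281] pointing down, gripper open.
Joint ranges: [-3.03, 3.03], [-0.79, 2.21], [0.23, 2.52], [-1.04, 4.18], [0, 3.07], [-2.55, 2.55]. Speed limits (rad/s): [2.22, 2.22, 2.57, 3.14, 3.14, 3.14].

INTERFACE

Orientations are given as a unit quaternion [w, x, y, z].
In Python, from rig import bot gives the robot as it stands. Calls block until the motion is done:
- bot.move_to(position, orientation): joint-space move of the TCP to a pose.
- bot.servo_line(position, attitude=None, speed=150, until_force=None): straight line of the TCP; attitude=None keeps the orientation; speed is the mean speed in mm/s. With until_force (N) it stops when the force on the tool has changed by that much, and returns True; else False.
- bot.move_joints(angles): joint-space move.
- bot.move_gripper(opening, grip_force=None): finger opening in mm; grip_force is the grip in N (None keeps the last); returns when the fingers have stopped.
- bot.dwell(seconds).
- bot.ik(position, orientation): joint angles nearest the present ones, or None.
- bot.read_state(): the state.
- bot.read_camera(name): name is "scene" or "top" or "wrist"; returns a dict with "image" (480x640x3 uint8, blue, green, red), "depth" (480x640 float32, mm along the optical axis (not along the pixel's ray), 0 where there is no reading), "fovy" (degrees; the focal length in pixels is half the picture's height over the tangent of half this angle, whatever the lens; pixels are square), "cx", "cy" (the principal point, pixels), "eye" and "attitude" of the camera in the world; the wrist camera has in their place "mount" (4x4, takes a point from camera to tool coordinates, whose origin is the TCP and whose axes are the flange's). Camera axes: x right, y down, z forward; pixel columns grow to the right and rows downward; lengths in mm; the calibration is good to about 2 mm. The wrist camera is an equidistant fisheye: a pixel r from the principal point sees the ray r / f radians off the axis. A picture is of the moment at which its call begins: read the wrist's pose just before it.
A pose or a line that the arm cannot do raises bot.MotionError and nothing moves.
- bot.finish_job(): hands the job in; it is judged then, once.
The state is a dict: "clock": time; "joint_positions": joint angles; "qvel": joint speeds; "effort": joint torques, N m; "ee_pos": TCP position; "tool_rot": TCP orientation; "ft_force": force on the tool from outside, world axes, zero at the start; "moment": the same for the moment, N m; "grip_width": finger opening in mm; "grip_force": force on a finger pad.
Only numpy, scipy, OpenCV 4.12 (cv2) and the standard library are available. Lean on these libraries where they do the work, as an engineer would, in place of code of your own. Each camera call takes 0.05 s, during which the arm holds its last target. There are 200 camera calls.

TASK

Pick up the longer of the two ribbed cover strips and lay it on the open inverter chassis with its thin edge slid about 20 mm under the lapping edge of the hinged barrier, squarely and between the side rims, without lifting the barrier. Then press the strip flat against the deck and finish while still holding it pressed down there with a clear push, as if for a colleague to drive the screws. Leave the shorter strip and the other loose things where they are.

Things in the scene. Friction and masses are not known exactly. Their poses are not given: they have to be found in the camera images.
- strip_rib (a point): Centre of the long cover strip's grip rib. The strip (grey plastic, about 0.16 kg) lies flat on the bench: a leaf 90 (x) by 160 mm (y), 4 mm thick, with an upright rib 12 mm thick along one whole long edge, its top 34 mm above the strip's underside. This point is midway along the rib, 19 mm above the underside. x points across the leaf to the thin edge, 84 mm from here; y along the rib; z up.
- strip_edge (a point): Middle of the long strip's thin free edge, at its underside (84 mm in x from strip_rib and 19 mm below it); same axes as strip_rib.
- chassis: Fixed inverter chassis pan, 350 x 222 mm. Origin at bench height; x points towards the barrier and on to the capacitors at the far end, z up. In its frame the flat metal deck, 30 mm above the bench, spans x = -130 to 220 mm; side rims with inner faces at y = +-96 mm stand 14 mm above the deck; from x = 145 to 205 mm there are parts up to 31 mm above it.
- lap (a point): Point on the deck straight below the middle of the barrier's lapping edge, where its flat part begins; 25 mm in x and 30 mm up from the chassis origin, axes as the chassis: x points in under the barrier. On the robot's side of it a lip 10 mm long is bent up 35 degrees (its top 17 mm above the deck) as a lead-in. Under the barrier the space is free for 90 mm in x.
- barrier (a joint): Hinge of the barrier, rad: 0 = flat (goes no lower), grows as its near edge is lifted; it falls back by its weight (about 0.12 kg). The barrier is a thin grey sheet over the deck, 180 mm wide (y), reaching 92 mm in x from the lapping edge to the hinge; its flat underside is 7 mm above the deck.
- short_rib (a point): Centre of the rib of the shorter cover strip: the same section but 100 mm long instead of 160; axes likewise. To be left alone.
- screwdriver_grip (a point): Loose screwdriver on the bench, middle of its handle; leave alone.
- tape: Loose roll of tape, 90 mm across, 18 mm high, origin under its centre; leave alone.
- meter: Loose hand-held meter, 170 x 85 x 37 mm, origin under its centre; leave alone.
- terminal: Loose terminal block, 30 x 90 x 27 mm, origin under its centre; leave alone.
Not all that is in view belongs to the job. What is shaped like the part that bears strip_rib but pink or red is not meant.

How it is judged (in metres and radians):
On the way, in this order (a step that is already met when the one before it is completed fails the run):
1. the long strip is lifted from the bench (height (world z) of strip_rib above 0.03 m), for 0.1 s.
2. its thin edge is under the lapping edge, the barrier still down (x of strip_edge in the frame of lap between 0.01 and 0.04 m and value of joint barrier below 0.04 rad and y of strip_edge in the frame of lap between -0.03 and 0.03 m and z of strip_edge in the frame of lap between -0.003 and 0.008 m), for 0.2 s.
At the end, for the whole second after the job is handed in: Long strip flat on the deck (3 mm, 0.04 rad), thin edge 10 to 40 mm past the lapping edge under the barrier, square within 0.10 rad, centred within 18 mm, barrier down (below 0.04 rad), fingers still on the strip, pressing it on the deck with more than 5 N (x of strip_edge in the frame of lap between 0.01 and 0.04 m and value of joint barrier below 0.04 rad and y of strip_edge in the frame of lap between -0.018 and 0.018 m and z of strip_edge in the frame of lap between -0.003 and 0.003 m and z of strip_rib in the frame of lap below 0.022 m and angle between the x axis of strip_rib and the x axis of lap, either way round below 0.1 rad and angle between the z axis of strip_rib and the z axis of lap, either way round below 0.04 rad and x of strip_rib in the frame of lap below 0 m and contact force between strip and chassis above 5 N and contact force between the fingers and strip above 3 N); the arm keeps its last pose, push and grip.
It fails at once if the barrier is lifted (hinge beyond 0.10 rad, about 9 mm at its edge) (value of joint barrier above 0.1 rad).
It fails at once if the shorter strip or another loose thing is moved more than 30 mm (distance of any of short_rib, screwdriver_grip, tape, meter, terminal from where it was at the start of the episode above 0.03 m).
It also fails if it takes over 42 s, if anything falls off the work surface, if the arm or the gripper's body presses on something with over 40 N, if the wrist force passes 120 N, or if a joint passes its speed limit or range.

## Working session

There is one attempt and no reset: what is moved stays moved. The work goes in short steps, each a Python script; the robot and the scene stay as the last script left them, time stands still between calls to the robot, and variables do not carry over. Pictures are saved under pics/ and viewed, at most 10 in all, crops included, and the job is handed in when it is done.

```bash
mkdir -p pics; ls
python3 - <<'E'
from rig import bot
import cv2,numpy as np,pickle
d={}
for n in("top","scene"):
    c=bot.read_camera(n);d[n]=c;cv2.imwrite(f"pics/{n}0.png",c["image"])
    print(n,c["fovy"],c["cx"],c["cy"],c["eye"],c["attitude"])
pickle.dump(d,open("cams.pkl","wb"))
print(bot.read_state())
E
```

```text
pics
top 49.238375430473326 322.4569644600369 240.30905988543728 [2.61406436e+02 1.14292388e+00 1.49723501e+03] [-0.06466019  0.71247115 -0.6957679   0.06411672]
scene 51.279453402011356 317.81119835971697 240.17697658292502 [1252.6968846    30.84371622  839.25030077] [-0.24994447  0.65154607  0.66584998 -0.26393043]
{'clock': 0.1, 'joint_positions': array([-1.37858697e+00,  3.00443477e-01,  1.52148473e+00, -1.99023565e-05,
        1.32071099e+00, -6.66169047e-02]), 'qvel': array([ 0.00061691, -0.00218778,  0.00032548,  0.00051165, -0.00123235,
       -0.00051157]), 'effort': array([ 5.17515076e-06, -5.44378459e+01, -3.62370908e+01, -1.30061394e-04,
        3.06286071e-03,  8.60837417e-06]), 'ee_pos': array([ 140.72010533, -531.50858413,  249.777217  ]), 'tool_rot': array([-5.21637172e-04,  9.91637347e-01,  1.29054635e-01, -4.24593312e-05]), 'ft_force': array([0.25529936, 0.15863803, 0.65874498]), 'moment': array([ 0.00668633, -0.00543372, -0.00266682]), 'grip_force': 0.0, 'grip_width': 85.30838189603729}
```

View pics/top0.png

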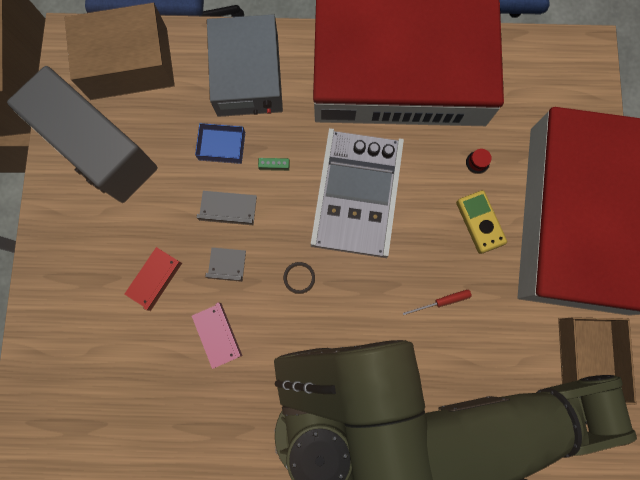

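View pics/scene0.png

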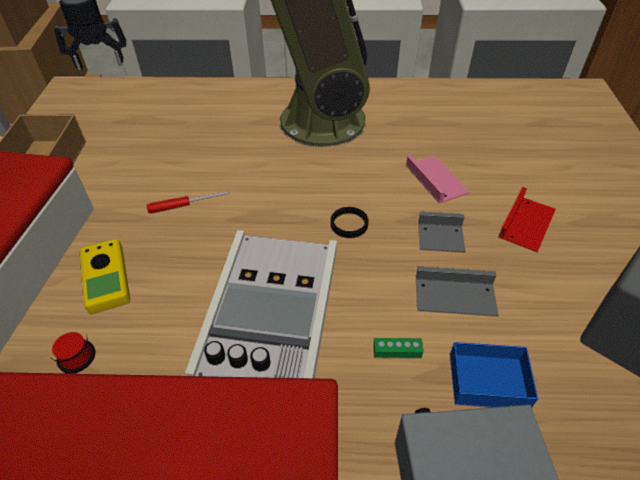

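Candidates in the top view: long grey strip (227,207), short grey strip (226,264), red strip (153,278) and pink strip (216,335). I choose the long grey one, whose rib is on the robot side. The terminal block is at (274,163) and the tape roll at (299,278). Next I'll take close crops.

```bash
cat > h.py <<'E'
import numpy as np
from scipy.spatial.transform import Rotation as R
def rot(q): return R.from_quat(np.roll(q,-1))
def quat(r): return np.roll(r.as_quat(),1)
def ray(c,u,v):
    f=240/np.tan(np.radians(c["fovy"]/2)); return rot(c["attitude"]).apply(np.stack([(np.asarray(u)-c["cx"])/f,(np.asarray(v)-c["cy"])/f,np.ones(np.shape(u))],-1))
def at_z(c,u,v,z):
    d=ray(c,u,v); return c["eye"]+d*((z-c["eye"][2])/d[...,2])[...,None]
def cloud(c):
    v,u=np.mgrid[:480,:640]; return c["eye"]+ray(c,u,v)*c["depth"][...,None]
E
python3 - <<'E'
import pickle,cv2,numpy as np
from h import *
d=pickle.load(open("cams.pkl","rb"));c=d["top"]
im=c["image"]
a=cv2.resize(im[185:235,190:265],None,fx=8,fy=8,interpolation=cv2.INTER_CUBIC)   # 600x400
cv2.imwrite("pics/strip.png",a)
b=cv2.resize(im[120:265,300:420],None,fx=4.1,fy=4.1,interpolation=cv2.INTER_CUBIC)
cv2.imwrite("pics/ch.png",b)
P=cloud(c)
for (u,v) in [(227,200),(227,210),(227,219),(225,222),(345,230),(360,185),(365,160),(407,60),(470,60)]: print(u,v,P[v,u].round(1))
print(im[205,227],im[230,227])
E
```

```text
Traceback (most recent call last):
  File "h.py", line 10, in cloud
    v,u=np.mgrid[:480,:640]; return c["eye"]+ray(c,u,v)*c["depth"][...,None]
                                             ~~~^^^^^^^
  File "h.py", line 6, in ray
    f=240/np.tan(np.radians(c["fovy"]/2)); return rot(c["attitude"]).apply(np.stack([(np.asarray(u)-c["cx"])/f,(np.asarray(v)-c["cy"])/f,np.ones(np.shape(u))],-1))
                                                  ~~~~~~~~~~~~~~~~~~~~~~~~^^^^^^^^^^^^^^^^^^^^^^^^^^^^^^^^^^^^^^^^^^^^^^^^^^^^^^^^^^^^^^^^^^^^^^^^^^^^^^^^^^^^^^^^^
  File "scipy/spatial/transform/_rotation.pyx", line 2580, in scipy.spatial.transform._rotation.Rotation.apply
ValueError: Expected input of shape (3,) or (P, 3), got (480, 640, 3).
```

View pics/strip.png

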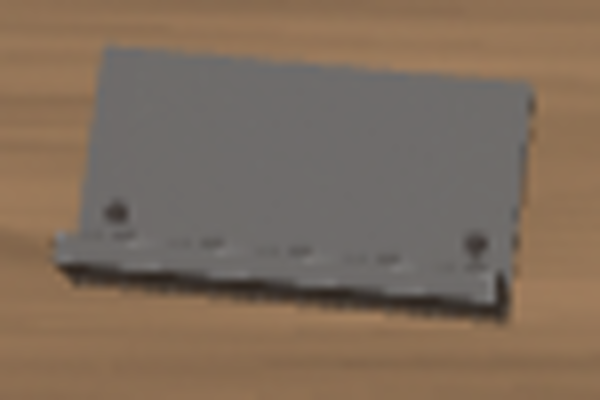

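View pics/ch.png

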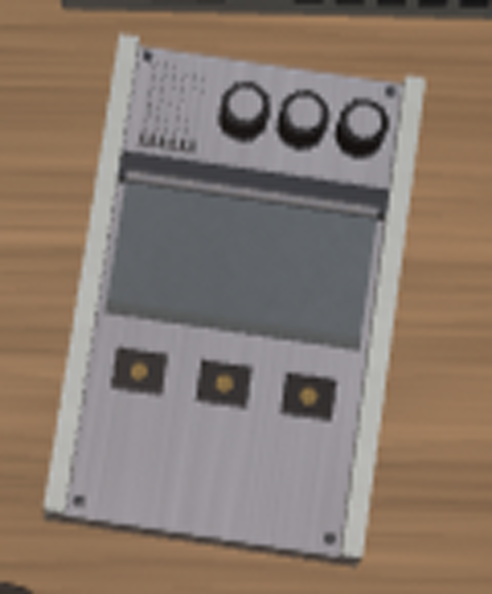

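```bash
sed -i 's/rot(c\["attitude"\]).apply(\(.*\))$/(\1)@rot(c["attitude"]).as_matrix().T/' h.py
cat >> h.py <<'E'
def crop_z(c,pts,s,o,z): p=(np.array(pts,float)+.5)/s-.5+o; return at_z(c,p[:,0],p[:,1],z)
E
python3 - <<'E'
import pickle,cv2,numpy as np
from h import *
d=pickle.load(open("cams.pkl","rb"));c=d["top"]
P=cloud(c)
for (u,v) in [(227,200),(227,210),(227,216),(227,217),(227,218),(345,230),(355,213),(360,185),(365,160),(407,60),(470,60)]: print(u,v,P[v,u].round(1))
e=crop_z(c,[(105,46),(532,84)],8,(190,185),4)
r=crop_z(c,[(58,262),(495,303)],8,(190,185),34)
ri=crop_z(c,[(62,235),(495,270)],8,(190,185),34)
def yaw(a,b): # left->right is strip -y
    t=a-b; return np.arctan2(-t[0],t[1])
for n,q in(("edge",e),("ribout",r),("ribin",ri)): print(n,q.round(1).tolist(),q.mean(0).round(1),np.linalg.norm(q[0]-q[1]),yaw(*q))
k=crop_z(c,[(120,36),(425,78),(45,512),(360,558)],4.1,(300,120),44)
print("ch",k.round(1).tolist(),k.mean(0))
print([np.linalg.norm(k[i]-k[j]).round(1) for i,j in((0,1),(2,3),(0,2),(1,3))],yaw(k[0],k[1]),yaw(k[2],k[3]),[np.arctan2(*(k[i]-k[j])[1::-1]) for i,j in((0,2),(1,3))])
l=crop_z(c,[(106,315),(358,348)],4.1,(300,120),47);print("lip",l.round(1).tolist(),l.mean(0),yaw(*l))
E
```

```text
227 200 [649.3 288.1   8.8]
227 210 [618.7 285.9  11. ]
227 216 [603.4 287.2  -0.7]
227 217 [591.4 279.4  39.2]
227 218 [587.9 278.7  41.8]
345 230 [563.3 -58.2  30.9]
355 213 [613.9 -86.2  30.8]
360 185 [695.2 -99.1  39.1]
365 160 [ 775.5 -113.8   26.6]
407 60 [1024.3 -218.   155.8]
470 60 [1026.  -391.9  160.2]
edge [[678.3, 362.3, 4.0], [667.6, 204.3, 4.0]] [672.9 283.3   4. ] 158.42648010130912 -0.0675523071746272
ribout [[589.6, 366.7, 34.0], [578.3, 209.6, 34.0]] [583.9 288.2  34. ] 157.45125261273546 -0.07161209251869399
ribin [[599.5, 365.9, 34.0], [590.4, 210.2, 34.0]] [595.  288.1  34. ] 155.9660602836354 -0.058587375773104036
ch [[864.0, -5.6, 44.0], [837.5, -223.9, 44.0], [516.6, 38.6, 44.0], [489.8, -177.9, 44.0]] [676.95830465 -92.1941732   44.        ]
[np.float64(220.0), np.float64(218.1), np.float64(350.2), np.float64(350.8)] -0.12063830027482263 -0.1232858286969363 [np.float64(-0.12633404536738832), np.float64(-0.1315616148284725)]
lip [[656.5, -0.2, 47.0], [637.0, -176.0, 47.0]] [646.78865535 -88.0718764   47.        ] -0.11048600527758463
```

```bash
cat >> h.py <<'E'
from rig import bot
def down(yaw,s): # tool z down, tool y along s*(cos yaw, sin yaw)
    y=s*np.array([np.cos(yaw),np.sin(yaw),0]); z=np.array([0,0,-1.]); return quat(R.from_matrix(np.stack([np.cross(y,z),y,z],1)))
def st(t=""):
    s=bot.read_state(); print(t,round(s["clock"],2),s["ee_pos"].round(1),"F",s["ft_force"].round(1),"g",round(s["grip_width"],1),round(s["grip_force"],1)); return s
E
python3 - <<'E'
from h import *
p=[589.5,287.5];yw=-.068
for s in(1,-1):
    for a in([*p,120],[595,-82,120]): print(s,bot.ik(a,down(yw,s)))
s=min((1,-1),key=lambda s:9 if bot.ik([*p,120],down(yw,s)) is None else abs(bot.ik([*p,120],down(yw,s))[5]));print("s",s)
q=down(yw,s)
bot.move_gripper(50,80); bot.move_to([*p,120],q); st()
print(bot.servo_line([*p,28],speed=80,until_force=8)); st("down")
bot.move_gripper(0,80); st("grip")
bot.servo_line([*p,60],speed=60); st("up")
import cv2,pickle
c=bot.read_camera("top");pickle.dump(c,open("t1.pkl","wb"))
w=bot.read_camera("wrist");cv2.imwrite("pics/w1.png",w["image"])
E
```

```text
1 [ 3.97927767e-01  6.55271736e-01  1.31503152e+00 -4.44089210e-16
  1.17128939e+00  4.65927767e-01]
1 [-1.97926846e-01  5.42047533e-01  1.49785786e+00 -4.44089210e-16
  1.10168726e+00 -1.29926846e-01]
-1 None
-1 None
s 1
 3.83 [589.8 286.9 120.1] F [ 0.3  0.8 -0.5] g 50.0 0.0
False
down 5.13 [589.8 287.6  28.6] F [-0.4  0.2 -0.2] g 50.2 0.0
grip 5.57 [589.7 287.6  28.5] F [-1.2 -1.4  5.1] g 10.4 79.4
up 6.25 [589.4 287.5  59.9] F [ 0.1 -0.1 -1.1] g 10.5 78.6
```

View pics/w1.png

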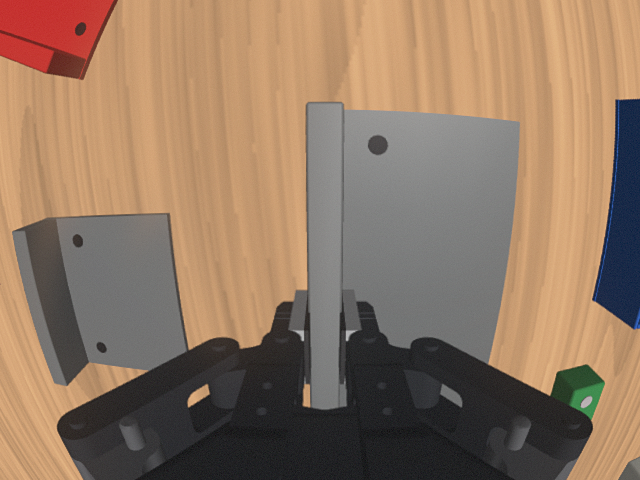

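The wrist picture shows the rib held squarely between the pads at (325,250), with the leaf to the right (+x). Next I go to a point short of the lip, lower to the deck and look.

```bash
cat >> h.py <<'E'
YC=-.125; CX=np.array([np.cos(YC),np.sin(YC)]); LAP=np.array([657.2,-89.7])
def rib(e): return LAP+CX*(e-84)   # rib position for edge at e past lap
E
python3 - <<'E'
from h import *
import cv2,pickle
q=down(YC,1)
s=bot.read_state()["ee_pos"]
bot.servo_line([s[0],s[1],120],speed=120)
bot.move_to([*rib(-25),115],q); st()
print(bot.servo_line([*rib(-25),55],speed=50,until_force=4)); st("deck")
c=bot.read_camera("top");pickle.dump(c,open("t2.pkl","wb"))
im=c["image"];cv2.imwrite("pics/t2.png",cv2.resize(im[120:270,290:440],None,fx=4,fy=4,interpolation=cv2.INTER_CUBIC))
w=bot.read_camera("wrist");cv2.imwrite("pics/w2.png",w["image"])
E
```

```text
8.37 [549.4 -75.3 115. ] F [-0.2  0.6 -1.3] g 10.4 78.5
True
deck 9.41 [548.9 -76.1  58.4] F [-3.  -0.7  7.2] g 10.3 79.9
```

View pics/w2.png

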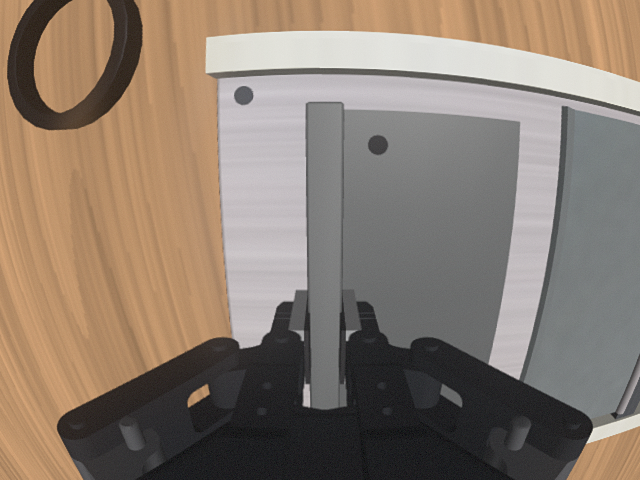

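View pics/t2.png

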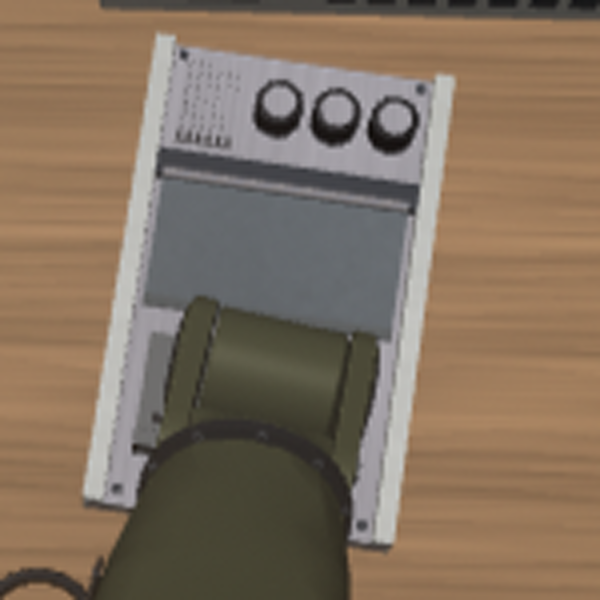

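The strip is on the deck. Its edge corner in the wrist view is at (520,122), the lip corner at (563,108), and the rim and deck meet at about (219,79) and (500,90). I'll measure these.

Run:
```python
from h import *
s=bot.read_state();w=bot.read_camera("wrist")
f=240/np.tan(np.radians(w["fovy"]/2));M=np.array(w["mount"]);Rt=rot(s["tool_rot"])
def wz(u,v,z):
    d=np.array([u-w["cx"],v-w["cy"]]);r=np.hypot(*d);t=r/f
    ry=np.r_[d/r*np.sin(t),np.cos(t)]
    o=Rt.apply(M[:3,3])+s["ee_pos"]; ry=Rt.apply(M[:3,:3]@ry); return o+ry*(z-o[2])/ry[2]
def inlap(p): d=p[:2]-LAP; return np.array([d@CX, d@[-CX[1],CX[0]]]).round(1)
for n,u,v,z in [("edgeL",520,122,34),("leafrootL",345,110,34),("ribtopL",307,103,64),("ribtopL2",343,103,64),("edge mid-ish",492,350,34),("lipL",563,108,47),("lip lower",526,370,47),
  ("rim/deck near",219,79,30),("rim/deck far",500,90,30),("deck near",226,280,30),("rim outer near",207,38,44)]: print(n,inlap(wz(u,v,z)))
print(inlap(s["ee_pos"]))
```

```text
edgeL [-25.5  83. ]
leafrootL [-101.6   82.8]
ribtopL [-115.    82.6]
ribtopL2 [-103.8   82.6]
edge mid-ish [-25.  -27.3]
lipL [-11.3  90.4]
lip lower [ -9.6 -32.9]
rim/deck near [-153.    97.8]
rim/deck far [-33.8  96.5]
deck near [-153.8   10.2]
rim outer near [-154.1  112.3]
[-109.2    0. ]
```

Run:
```python
from h import *
import cv2
n=np.array([-CX[1],CX[0]]); q=down(YC,1)
bot.move_gripper(0,110)
a=rib(-25)-2*n;b=rib(22)-2*n
bot.servo_line([*a,58.8],q,speed=20);st("shift")
print(bot.servo_line([*b,58.8],q,speed=25,until_force=15));st("in")
w=bot.read_camera("wrist");cv2.imwrite("pics/w3.png",w["image"])
c=bot.read_camera("scene");cv2.imwrite("pics/s3.png",cv2.resize(c["image"][220:400,170:370],None,fx=3.3,fy=3.3,interpolation=cv2.INTER_CUBIC))
```

```text
shift 10.05 [548.8 -78.2  58.7] F [ 1.1 -0.6 -1.3] g 10.0 107.3
False
in 12.08 [595.4 -83.9  58.8] F [ 0.3  0.2 -2.1] g 9.9 107.4
```

View pics/w3.png

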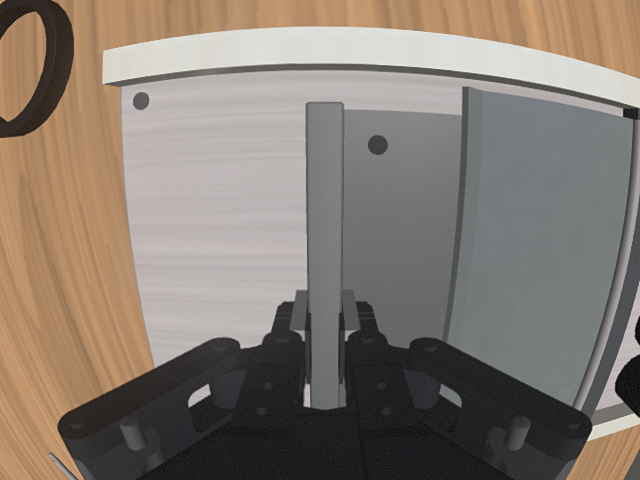

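View pics/s3.png

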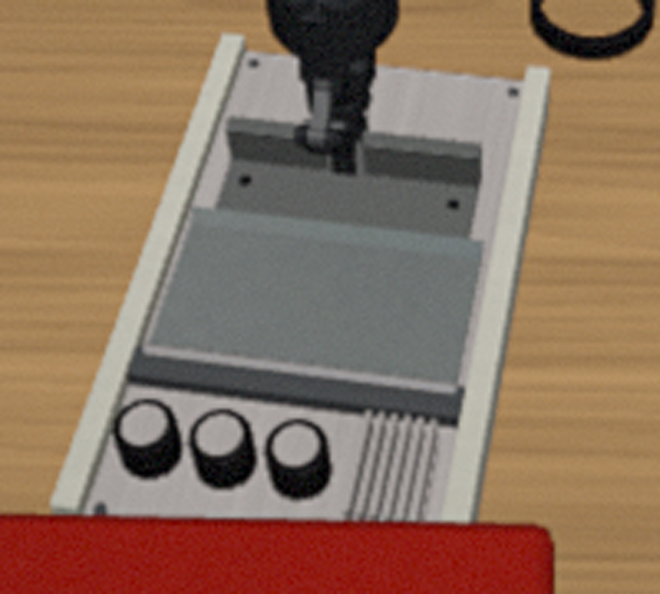

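The strip's leaf is now under the lip (lip front at about (463,110) in the wrist view), square, with the barrier flat. Now I press.

Run:
```python
from h import *
bot.dwell(.3);s=st();p=s["ee_pos"].copy()
z=58.5
while z>54:
    bot.servo_line([p[0],p[1],z],down(YC,1),speed=10); bot.dwell(.2); s=st(f"z{z}")
    if s["ft_force"][2]>18: break
    z-=.5
bot.dwell(1);st("hold")
import cv2
w=bot.read_camera("wrist");cv2.imwrite("pics/w4.png",w["image"])
```

```text
12.48 [595.4 -83.9  58.8] F [ 0.5 -1.1 -2.1] g 10.1 107.4
z58.5 12.93 [595.5 -83.9  58.6] F [-0.1 -0.4 -1.4] g 9.9 107.5
z58.0 13.38 [595.5 -84.   58.6] F [-2.8 -0.3  5. ] g 9.6 108.4
z57.5 13.83 [595.5 -84.   58.5] F [-6.  -0.1 11. ] g 9.9 109.3
z57.0 14.28 [595.5 -84.   58.5] F [-10.    0.8  17.3] g 9.9 110.1
z56.5 14.73 [595.5 -83.9  58.5] F [-13.8   1.9  22.4] g 10.0 111.0
hold 15.73 [595.5 -83.9  58.5] F [-11.6   2.7  22.5] g 9.9 111.0
```

View pics/w4.png

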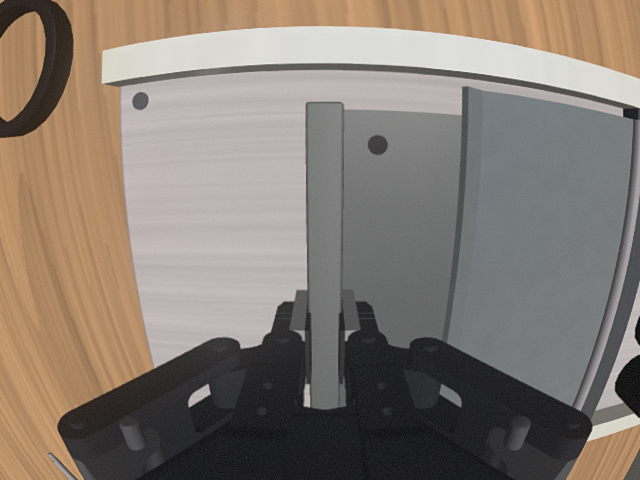

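The view hasn't changed: the strip lies flat, the lip is down, and the push holds steady at about 22 N. Handing in.

```bash
python3 -c "
from rig import bot
print(bot.finish_job())"
```

```text
the job is handed in; nothing more can be done
None
```

I slid the long strip's thin edge about 22 mm under the barrier (by camera measurement), square and centred, and handed in at about 16 s, still pressing it on the deck with about 22 N; the barrier looked flat throughout, and no verdict was returned.

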